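# Find the rocking jar lid and seat it

### The job

One of the four steel jar lids on the tray has not dropped into its jar and rocks when pressed. With your fingertips press each lid in turn, from the robot's left to its right, to find it, and nudge the one that rocks until it drops fully home, so that all four lids lie flat on their jars. Do not pick up any lid, and leave everything else where it stands.

Things in the scene. Friction and masses are not known exactly. Their poses are not given: they have to be found in the camera images.
- tray: fixed wooden tray, 210 mm (x) by 560 mm (y), floor 14 mm above the worktop, edges 24 mm high. Origin: centre of its underside; y runs along the row of jars, to the robot's left. Four equal glass jars stand fixed in a row on it, 125 mm apart, 100 mm tall, 75 mm across. Between neighbouring lids at home there are 45 mm, above them nothing
- slot_1 (a point): centre of the mouth of jar 1, counted from the robot's left (largest y first), at the height of the rim's top, 114 mm above the worktop; rim 74 mm across outside, 64 mm inside; axes as the tray's
- slot_2 (a point): centre of the mouth of jar 2, counted from the robot's left (largest y first), at the height of the rim's top, 114 mm above the worktop; rim 74 mm across outside, 64 mm inside; axes as the tray's
- slot_3 (a point): centre of the mouth of jar 3, counted from the robot's left (largest y first), at the height of the rim's top, 114 mm above the worktop; rim 74 mm across outside, 64 mm inside; axes as the tray's
- slot_4 (a point): centre of the mouth of jar 4, counted from the robot's left (largest y first), at the height of the rim's top, 114 mm above the worktop; rim 74 mm across outside, 64 mm inside; axes as the tray's
- lid_p: One of four identical flat steel lids: disc 80 mm across, 9 mm thick, about 120 g, with a grey plug under it 60 mm across, 5 mm deep. Origin: centre of the disc's underside; z up when level. Names are dealt over the jars at random and do not tell which lid is loose.
- lid_q: One of four identical flat steel lids: disc 80 mm across, 9 mm thick, about 120 g, with a grey plug under it 60 mm across, 5 mm deep. Origin: centre of the disc's underside; z up when level. Home: disc flat on the rim, plug inside the mouth, about 2 mm of play all round; a light press does not move it.
- lid_r: One of four identical flat steel lids: disc 80 mm across, 9 mm thick, about 120 g, with a grey plug under it 60 mm across, 5 mm deep. Origin: centre of the disc's underside; z up when level. The loose one is 5 to 7 mm off its jar's axis, part of its plug up on the rim: tilted about 0.09 rad, centre 4 mm high, raised on the side it is shifted to; that edge rocks down some 3 mm under a press.
- lid_s: One of four identical flat steel lids: disc 80 mm across, 9 mm thick, about 120 g, with a grey plug under it 60 mm across, 5 mm deep. Origin: centre of the disc's underside; z up when level. The loose lid, pushed by its raised edge towards the jar's axis with a few newtons, slides and drops in.
- shaker: bystander, leave alone: salt shaker, white with a steel cap, 36 mm across and 68 mm tall, standing on the tray in front of the jars; origin: centre of its foot
- teaspoon: bystander, leave alone: steel teaspoon, 140 mm long, lying on the tray behind the jars; origin: on its underside near the middle
- mug: bystander, leave alone: white mug, 78 mm across, 90 mm tall, behind the tray; origin: centre of its foot
- tea_tin: bystander, leave alone: grey round tin with a steel top, 72 mm across, 95 mm tall, behind the tray; origin: centre of its foot
- jug: bystander, leave alone: white open milk jug, 68 mm across, 85 mm tall, to the right; origin: centre of its foot
There are look-alikes about, which are no part of the job. Leave any blue, red or yellow look-alike of the lid_r alone.

How it is judged:
By the outcome, as a careful person would: the job done as asked, in the order asked, and still so for the second after the job is handed in, with the robot touching nothing.
It also fails if it takes over 64 s, if anything falls off the work surface, if the arm or the gripper's body presses on something with over 40 N, if the wrist force passes 120 N, or if a joint passes its speed limit or range.

### The arm

A 6-joint arm with a two-finger parallel gripper is mounted at the origin on the work surface. World frame = base frame: x ahead of the robot, y to its left, z up, the work surface at z = 0. Lengths are in m, angles in rad, forces in N, time in s.
With the tool pointing down it reaches from about 0.3 to 0.75 m from the base axis. Payload 8.5 kg.
Tool frame: the origin (TCP) lies midway between the tips of the shut fingers; the grasp point (between the pads) lies 19 mm behind it (manip.grip_point_offset is the distance from the TCP to the grasp point, in m); z points along the fingers, y is the direction in which the jaws open and shut (so a half turn about z gives the same grasp; the last joint's range is limited). The gripper opens to 85 mm and grips with 20 to 120 N. Pads are 22 mm wide; open, the fingers measure 114 mm over their backs; the gripper's body (76 mm by 85 mm) begins 54 mm behind the grasp point. The pads swing forward as they close: fully open they stand 13 mm farther back than shut.
Start: joints at [0.983, 0.381, 1.297, -0, 1.464, -0.215], TCP at [0.2, 0.512, 0.2] pointing down, gripper open.
Joint ranges: [-3.11, 3.11], [-0.89, 2.33], [0.22, 2.48], [-1.42, 4.56], [0.17, 2.85], [-2.88, 2.88]. Speed limits (rad/s): [2.39, 2.39, 3.14, 3.14, 3.14, 3.14].

### API

Orientations are given as [roll, pitch, yaw] about the fixed x, y, z axes, in that order (R = Rz(yaw) Ry(pitch) Rx(roll)).
In Python, from workcell import manip gives the robot as it stands. The module is installed in compiled form; this text tells all that it offers.
- The arm moves only by the tool servo_tool, never from a script. Its argument "motion" is a list of rows, each a list of 5 numbers: the shift along the tool's x, y, z in m, then the turn about the tool's z in degrees, then the finger opening in m, from 0 to 0.0854. In form: [[tx, ty, tz, turn, grip], ...]. A call has exactly 5 rows; each row shifts and turns the commanded pose from where the row before left it, along the tool's axes as they then stand; what a row does not reach is not made up. A row lasts 1/10 s, in which the tool goes at most 50 mm and 8.59 degrees, less where a joint would pass 70% of its speed; a pose out of reach is approached as far as the arm can. A call with a gripper value outside its range is refused whole. The fingers move at their own pace and stop on an object; the grip force is fixed at half the most. Time passes only in rows, so rows that do not move let the fingers close, or fill a call up. It gives the time, the measured TCP pose, the force and the opening at its end, in the units of the state.
- manip.sense(): the state, without advancing time (a new reading comes with each control period).
- manip.read_camera(name): name is "side" or "top"; returns (picture, depth): 480x640x3 uint8, blue, green, red; 480x640 float32, m along the optical axis (not along the pixel's ray), 0 where there is no reading.
- manip.camera_info(name): a dict with "fov_y" (degrees; the focal length in pixels is half the picture's height over the tangent of half this angle, whatever the lens; pixels are square), "cx", "cy" (the principal point, pixels), "R" (3x3) and "t" (3): a world point X has camera coordinates R X + t. Camera axes: x right, y down, z forward; pixel columns grow to the right and rows downward; lengths in m; the calibration is good to about 2 mm. A picture is of the moment at which its call begins. camera_info takes no time and is no camera call.
- manip.sign_off(): hands the job in, once; it reports no verdict.
The state is a dict: "clock": time; "q": joint angles; "joint_velocities": joint speeds; "joint_torque": joint torques, N m; "tool_pos": TCP position; "tcp_rot": TCP orientation; "ft_force": force on the tool from outside, world axes, zero at the start; "torque": the same for the moment, N m; "opening": finger opening in m.
Only numpy, scipy, OpenCV 4.12 (cv2) and the standard library are available. Lean on these libraries where they do the work, as an engineer would, in place of code of your own. Each camera call takes 0.05 s, during which the arm holds its last target.

## Working session

There is one attempt and no reset: what is moved stays moved. The work goes in short steps, Python scripts to look and compute and a tool call to move; the robot and the scene stay as the last step left them, time stands still between calls to the robot, and variables do not carry over. Pictures are saved under pics/ and viewed, and the job is handed in when it is done.

Besides the shell and the picture viewer there is one more tool, called after "Request:" as name(argument=value, ...), one argument or row to a line, values as JSON. servo_tool: Moves the arm, as the interface text tells. Its arguments: {"type":"object","properties":{"motion":{"type":"array","items":{"type":"array","items":{"type":"number"}}}},"required":["motion"]}

```bash
mkdir -p pics; python3 - <<'E'
from workcell import manip
import cv2,numpy as np
for n in("side","top"):
    p,d=manip.read_camera(n); cv2.imwrite(f"pics/{n}0.png",p); np.save(f"{n}0.npy",d)
    print(n,manip.camera_info(n), d.min(), d.max())
print(manip.sense())
E
```

```text
side {'fov_y': 53.5968192809667, 'cx': 315.3320367200256, 'cy': 237.6357266671144, 'R': array([[ 0.78186362, -0.62343843, -0.0037147 ],
       [-0.37418167, -0.46448444, -0.80264705],
       [ 0.49867559,  0.6289505 , -0.59644272]]), 't': array([-0.45238858,  0.23317741,  0.85502227])} 0.0 3.6398668
top {'fov_y': 46.676902860718286, 'cx': 325.22107945477455, 'cy': 234.1536489963888, 'R': array([[-0.01283007, -0.99974807, -0.01841691],
       [-0.99238953,  0.01498717, -0.12222274],
       [ 0.12246797,  0.01670862, -0.99233181]]), 't': array([-0.0765954 ,  0.52379148,  1.18232944])} 0.0 2.1461794
{'clock': 0.1, 'q': array([ 9.82698209e-01,  3.81120476e-01,  1.29817707e+00, -1.69167292e-05,
        1.46361401e+00, -2.15280007e-01]), 'joint_velocities': array([ 0.00070671, -0.00347567, -0.00534641,  0.00107444,  0.00096266,
       -0.00098596]), 'joint_torque': array([ 3.20260973e-03, -4.49219370e+01, -2.31657511e+01, -1.83044176e-04,
        3.66273365e-03, -1.73259031e-05]), 'tool_pos': array([0.20015134, 0.51195193, 0.19938059]), 'tcp_rot': array([-3.14030061e+00, -2.65314769e-04,  2.76877619e+00]), 'ft_force': array([ 0.83293765, -0.07925736,  0.34131416]), 'torque': array([ 3.66793477e-02, -2.96825751e-02, -6.10230174e-05]), 'opening': 0.08537835831280009}
```

View pics/side0.png

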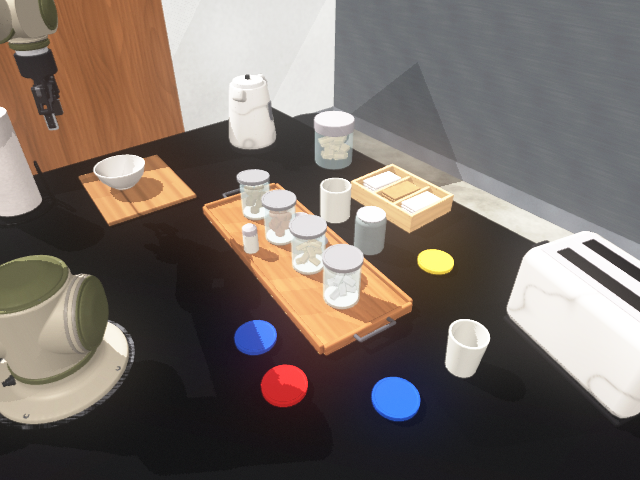

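View pics/top0.png

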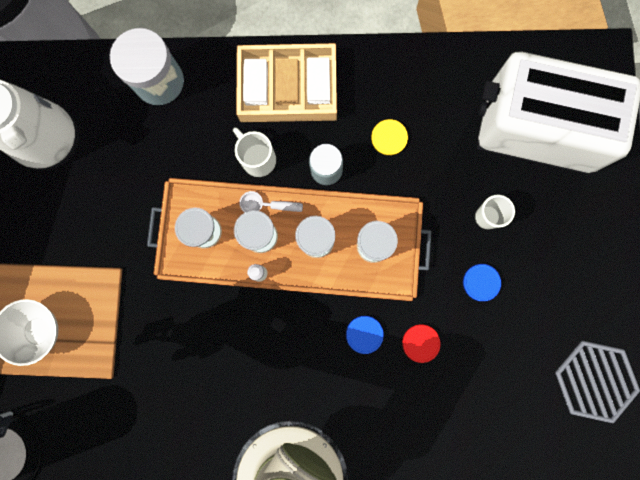

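The top view shows four grey lids at about (195,228), (255,231), (315,237) and (377,241), on a slightly turned tray. The blue, red and yellow discs are look-alikes lying on the table. The shaker is at (257,272) and the spoon at (270,205). Next I measure the lids.

```bash
cat > h.py <<'E'
from workcell import manip
import cv2,numpy as np
def cam(n):
    c=manip.camera_info(n); f=240/np.tan(np.radians(c['fov_y']/2)); return c,f
def ray(n,u,v,z):
    c,f=cam(n); d=c['R'].T@np.array([(u-c['cx'])/f,(v-c['cy'])/f,1]); o=-c['R'].T@c['t']
    return o+d*(z-o[2])/d[2]
def cloud(n,d):
    c,f=cam(n); v,u=np.mgrid[:480,:640]
    P=np.stack([(u-c['cx'])/f*d,(v-c['cy'])/f*d,d],-1)
    return (P-c['t'])@c['R']
def proj(n,X):
    c,f=cam(n); p=c['R']@np.asarray(X)+c['t']; return p[:2]/p[2]*f+[c['cx'],c['cy']]
E
python3 - <<'E'
from h import *
np.set_printoptions(precision=4,suppress=True)
for n in("top","side"):
    p=cv2.imread(f"pics/{n}0.png"); d=np.load(f"{n}0.npy"); W=cloud(n,d)
    hsv=cv2.cvtColor(p,cv2.COLOR_BGR2HSV)
    m=((d>0)&(W[...,2]>.115)&(W[...,2]<.142)&(W[...,0]>.3)&(W[...,0]<.65)&(np.abs(W[...,1])<.4)).astype(np.uint8)
    k,l,s,c=cv2.connectedComponentsWithStats(m)
    for i in range(1,k):
        if s[i,4]<150: continue
        P=W[l==i]; cen=P.mean(0)
        for _ in range(3):
            A=np.c_[P[:,:2]-cen[:2],np.ones(len(P))]; co,*_=np.linalg.lstsq(A,P[:,2],rcond=None)
            r=P[:,2]-A@co; P2=P; P=P[np.abs(r)<max(.002,2*r.std())]
        cs,_=cv2.findContours((l==i).astype(np.uint8),0,1); e=cv2.fitEllipse(max(cs,key=len))
        print(n,c[i],s[i,4],cen,"slope",co[:2],"z",co[2],"std",r.std(),"ell",e, ray(n,*e[0],.123))
    crops=cv2.resize(p[190:290,150:420] if n=="top" else p[160:290,220:380],None,fx=2.9 if n=="top" else 4,fy=2.9 if n=="top" else 4,interpolation=cv2.INTER_CUBIC)
    cv2.imwrite(f"pics/{n}0c.png",crops)
    for (u,v) in ([(168,180),(422,200),(415,299),(156,279)] if n=="top" else []): print("tray",ray(n,u,v,.024))
E
```

```text
top [194.3613 227.1449] 1215 [0.5292 0.1787 0.1274] slope [-0.0702 -0.0645] z 0.1274819862664466 std 0.0017056296690471351 ell ((194.3754119873047, 227.13650512695312), (37.79136276245117, 39.43671798706055), 56.936222076416016) [0.5297 0.1798 0.123 ]
top [253.7713 230.2131] 1220 [0.5216 0.0589 0.1235] slope [0.0052 0.0092] z 0.12351543188409947 std 0.0017054972254184771 ell ((253.7796173095703, 230.2013702392578), (38.44068145751953, 38.78529739379883), 64.47615051269531) [0.5216 0.059  0.123 ]
top [315.1465 235.7103] 1222 [ 0.5085 -0.0651  0.1234] slope [0.0007 0.0002] z 0.12344231753774372 std 0.0017840935293676806 ell ((315.12066650390625, 235.69754028320312), (38.62758255004883, 38.70793533325195), 166.9272003173828) [ 0.5085 -0.065   0.123 ]
top [377.2605 240.6258] 1240 [ 0.4967 -0.1898  0.1235] slope [0.0019 0.0027] z 0.123539332291631 std 0.001685075468586375 ell ((377.30609130859375, 240.61029052734375), (38.802490234375, 39.06377410888672), 55.8317756652832) [ 0.4967 -0.19    0.123 ]
tray [0.6508 0.2659 0.024 ]
tray [ 0.5962 -0.2982  0.024 ]
tray [ 0.3797 -0.2757  0.024 ]
t
[... 334 characters left out ...]
e [0.0024 0.0078] z 0.12321607884081091 std 0.0011429867535568956 ell ((278.6982116699219, 199.70326232910156), (20.912492752075195, 35.15829849243164), 87.8975601196289) [0.5184 0.0568 0.123 ]
side [307.5456 226.2826] 768 [ 0.5058 -0.066   0.1227] slope [0.0001 0.0057] z 0.12315095199863124 std 0.001008192807410424 ell ((307.55462646484375, 226.27536010742188), (24.206058502197266, 38.18927764892578), 89.22676849365234) [ 0.5053 -0.0666  0.123 ]
side [342.4929 257.9959] 984 [ 0.4935 -0.1907  0.1226] slope [0.0027 0.0063] z 0.1229776023741399 std 0.0010361320978546677 ell ((342.49609375, 257.9813537597656), (28.602100372314453, 41.74418640136719), 92.19000244140625) [ 0.493  -0.1913  0.123 ]
```

```bash
ls pics
```

```text
side0.png
side0c.png
top0.png
top0c.png
```

Lid 1 (195,228) is tilted: its slope is about (-0.07,-0.06), its centre is 4 mm high, and it is raised towards -x,-y. It sits about (-4,-4) mm from the slot 1 position extrapolated from lids 2–4. Lids 2–4 are flat at z 0.123. An enlarged crop should confirm this before I move.

View pics/side0c.png

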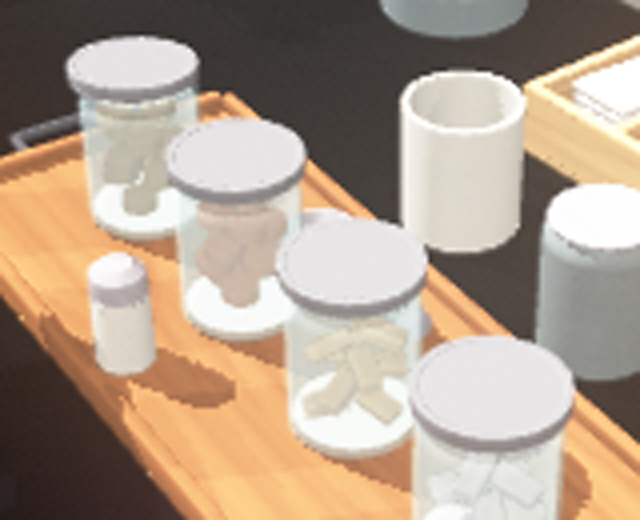

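Request:
servo_tool(
  motion=[
    [0, 0, 0, 7.9, 0],
    [0, 0, 0, 7.9, 0],
    [0, 0, 0, 7.85, 0],
    [0, 0, 0, 0, 0],
    [0, 0, 0, 0, 0],
  ],
)

```text
clock: 0.6
tool_pos: [0.2003, 0.5121, 0.1997]
tcp_rot: [-3.141, 0.0, 2.36]
ft_force: [0.8, -0.0, -0.0]
opening: 0.0121
```

```bash
cat > go.py <<'E'
import sys; from h import *
from scipy.spatial.transform import Rotation as R
def go(t):
    s=manip.sense(); r=R.from_euler('xyz',s['tcp_rot']).as_matrix()
    print("pos",s['tool_pos'].round(4),"rot",s['tcp_rot'].round(4),"F",s['ft_force'].round(2),"t",s['clock'],"tool shift mm",(r.T@(np.array(t)-s['tool_pos'])*1000).round(1))
if __name__=="__main__": go([float(a) for a in sys.argv[1:4]])
E
python3 go.py .5145 .164 .16
```

```text
pos [0.2003 0.5121 0.1997] rot [-3.1411e+00  1.0000e-04  2.3596e+00] F [ 0.84 -0.02 -0.04] t 0.6 tool shift mm [-468.3  -25.5   39.8]
```

In the crop, lid 1 (133,68) sits askew and shifted. The other three, at (236,160), (352,265) and (493,390), lie square on their jars. Moving over lid 1 now.

Request:
servo_tool(
  motion=[
    [-0.025, -0.002, 0, 0, 0],
    [-0.04, -0.002, 0, 0, 0],
    [-0.043, -0.002, 0, 0, 0],
    [-0.043, -0.002, 0, 0, 0],
    [-0.043, -0.002, 0, 0, 0],
  ],
)

```text
clock: 1.1
tool_pos: [0.3312, 0.3666, 0.2]
tcp_rot: [3.141, 0.0, 2.36]
ft_force: [0.4, 0.6, -0.2]
opening: -0.0001
```

Request:
servo_tool(
  motion=[
    [-0.043, -0.002, 0, 0, 0],
    [-0.043, -0.002, 0, 0, 0],
    [-0.043, -0.002, 0, 0, 0],
    [-0.043, -0.002, 0, 0, 0],
    [-0.043, -0.002, 0, 0, 0],
  ],
)

```text
clock: 1.6
tool_pos: [0.4763, 0.2073, 0.2]
tcp_rot: [3.142, -0.0, 2.359]
ft_force: [0.5, 0.1, 0.5]
opening: 0.0
```

Request:
servo_tool(
  motion=[
    [-0.035, -0.002, 0, 0, 0],
    [-0.02, -0.002, 0.01, 0, 0],
    [0, 0, 0.02, 0, 0],
    [0, 0, 0.01, 0, 0],
    [0, 0, 0, 0, 0],
  ],
)

```text
clock: 2.1
tool_pos: [0.5105, 0.1672, 0.1587]
tcp_rot: [-3.139, -0.002, 2.358]
ft_force: [0.2, -0.4, 0.1]
opening: 0.0001
```

```bash
python3 go.py .5145 .164 .135
```

```text
pos [0.5105 0.1672 0.1587] rot [-3.1393e+00 -2.0000e-03  2.3579e+00] F [ 0.24 -0.37  0.12] t 2.1 tool shift mm [-5.1  0.6 23.7]
```

Request:
servo_tool(
  motion=[
    [-0.005, 0, 0.01, 0, 0],
    [0, 0, 0.01, 0, 0],
    [0, 0, 0.003, 0, 0],
    [0, 0, 0, 0, 0],
    [0, 0, 0, 0, 0],
  ],
)

```text
clock: 2.6
tool_pos: [0.515, 0.1637, 0.1372]
tcp_rot: [3.141, 0.0, 2.356]
ft_force: [0.6, -0.1, 0.5]
opening: 0.0004
```

Request:
servo_tool(
  motion=[
    [0, 0, 0.001, 0, 0],
    [0, 0, 0.001, 0, 0],
    [0, 0, 0.001, 0, 0],
    [0, 0, 0, 0, 0],
    [0, 0, 0, 0, 0],
  ],
)

```text
clock: 3.1
tool_pos: [0.5149, 0.1635, 0.1339]
tcp_rot: [-3.142, 0.0, 2.356]
ft_force: [0.1, -1.0, -0.2]
opening: 0.0002
```

Request:
servo_tool(
  motion=[
    [0, 0, 0.001, 0, 0],
    [0, 0, 0, 0, 0],
    [0, 0, 0, 0, 0],
    [0, 0, 0, 0, 0],
    [0, 0, 0, 0, 0],
  ],
)

```text
clock: 3.6
tool_pos: [0.515, 0.1636, 0.133]
tcp_rot: [3.142, 0.0, 2.356]
ft_force: [0.8, 0.0, -0.2]
opening: -0.0002
```

Request:
servo_tool(
  motion=[
    [0, 0, 0.001, 0, 0],
    [0, 0, 0, 0, 0],
    [0, 0, 0.001, 0, 0],
    [0, 0, 0, 0, 0],
    [0, 0, 0, 0, 0],
  ],
)

```text
clock: 4.1
tool_pos: [0.5149, 0.1636, 0.1309]
tcp_rot: [-3.142, -0.0, 2.356]
ft_force: [-0.1, 0.1, -0.1]
opening: -0.0001
```

Request:
servo_tool(
  motion=[
    [0, 0, 0.001, 0, 0],
    [0, 0, 0, 0, 0],
    [0, 0, 0, 0, 0],
    [0, 0, 0, 0, 0],
    [0, 0, 0, 0, 0],
  ],
)

```text
clock: 4.6
tool_pos: [0.5149, 0.1635, 0.13]
tcp_rot: [3.142, 0.0, 2.356]
ft_force: [0.5, 0.2, -0.3]
opening: 0.0004
```

Request:
servo_tool(
  motion=[
    [0, 0, 0.001, 0, 0],
    [0, 0, 0, 0, 0],
    [0, 0, 0, 0, 0],
    [0, 0, 0, 0, 0],
    [0, 0, 0, 0, 0],
  ],
)

```text
clock: 5.1
tool_pos: [0.5149, 0.1636, 0.1289]
tcp_rot: [3.142, 0.0, 2.356]
ft_force: [0.8, 0.5, -0.3]
opening: -0.0001
```

Request:
servo_tool(
  motion=[
    [0, 0, 0.001, 0, 0],
    [0, 0, 0, 0, 0],
    [0, 0, 0, 0, 0],
    [0, 0, 0, 0, 0],
    [0, 0, 0, 0, 0],
  ],
)

```text
clock: 5.6
tool_pos: [0.5149, 0.1635, 0.1279]
tcp_rot: [3.142, 0.0, 2.356]
ft_force: [0.5, -0.3, -0.3]
opening: -0.0001
```

```bash
cat > look.py <<'E'
import sys; from h import *
p,d=manip.read_camera("side"); a,b,w,h=map(int,sys.argv[2:6])
np.save("s.npy",d)
cv2.imwrite(f"pics/{sys.argv[1]}.png",cv2.resize(p[b:b+h,a:a+w],None,fx=5,fy=5,interpolation=cv2.INTER_CUBIC))
W=cloud("side",d)
m=((d>0)&(W[...,2]>.115)&(W[...,2]<.136)&(W[...,0]>.3)&(W[...,0]<.65)&(np.abs(W[...,1])<.4)).astype(np.uint8)
k,l,s,c=cv2.connectedComponentsWithStats(m)
for i in range(1,k):
    if s[i,4]<100: continue
    P=W[l==i]
    for _ in range(4):
        cen=P.mean(0); A=np.c_[P[:,:2]-cen[:2],np.ones(len(P))]; co,*_=np.linalg.lstsq(A,P[:,2],rcond=None); r=P[:,2]-A@co; P=P[abs(r)<max(.0015,2*r.std())]
    print(c[i].round(),s[i,4],cen.round(4),co.round(4))
E
python3 look.py a1 190 110 150 110
```

```text
[253. 177.] 461 [0.5278 0.1788 0.1274] [-0.067  -0.0483  0.1274]
[279. 200.] 617 [0.5208 0.0608 0.1233] [0.0018 0.0054 0.1233]
[307. 226.] 771 [ 0.5074 -0.0635  0.1232] [ 0.0024 -0.0015  0.1232]
[342. 258.] 983 [ 0.4953 -0.1884  0.1232] [ 0.0035 -0.0011  0.1232]
```

View pics/a1.png

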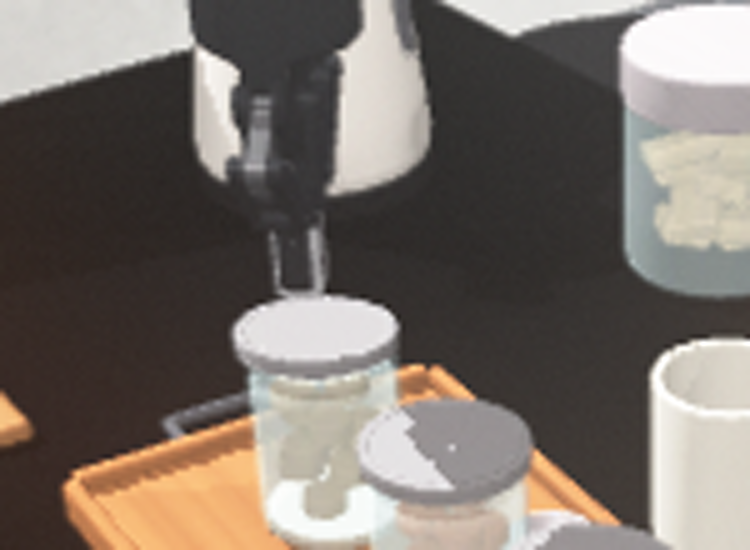

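```bash
python3 - <<'E'
from h import *
for X in [(.515,.1636,.1279),(.515,.1636,.16),(.5285,.178,.1275)]: print(proj("side",X),proj("top",X))
p,d=manip.read_camera("top"); cv2.imwrite("pics/t1.png",cv2.resize(p[150:300,130:330],None,fx=4,fy=4))
W=cloud("top",d)
m=(W[...,2]>.136)&(W[...,2]<.2)&(d>0)&(abs(W[...,0]-.52)<.1)&(abs(W[...,1]-.17)<.1)
print(m.sum(), W[m].mean(0) if m.any() else 0)
S=np.load("s.npy");V=cloud("side",S)
for v,u in[(166,250),(162,250),(158,250),(168,250),(170,250)]: print(v,u,V[v,u],S[v,u])
print(manip.sense())
E
```

```text
[251.80943636 179.96631608] [201.63153132 233.92071751]
[250.67225845 168.04249085] [197.71579861 231.91057813]
[253.3412453  176.06720244] [194.67380459 227.41928475]
2 [0.51716637 0.15051432 0.16322868]
166 250 [0.5069106  0.15165431 0.17304778] 1.0999762
162 250 [0.5093206  0.15410974 0.18157599] 1.0976357
158 250 [0.50880137 0.15145794 0.19303538] 1.0888741
168 250 [0.51129469 0.16023826 0.16277213] 1.1136901
170 250 [0.54173931 0.21462795 0.12411259] 1.1861387
{'clock': 5.7, 'q': array([ 8.82776897e-02,  4.27358435e-01,  1.44333932e+00, -2.23262252e-05,
        1.27083417e+00, -6.96895134e-01]), 'joint_velocities': array([-0.00034479, -0.00164965, -0.00057535, -0.0015385 , -0.00032337,
       -0.00100683]), 'joint_torque': array([-4.64107561e-04, -4.50737107e+01, -2.08799404e+01, -2.39809306e-04,
        3.89662864e-04, -1.83894873e-07]), 'tool_pos': array([0.51492976, 0.1635284 , 0.12795714]), 'tcp_rot': array([3.14155978e+00, 5.53314429e-05, 2.35597575e+00]), 'ft_force': array([ 0.38302206, -0.20776576, -0.28494338]), 'torque': array([-0.01095534, -0.0172634 ,  0.00948   ]), 'opening': 9.794056357774011e-06}
```

View pics/t1.png

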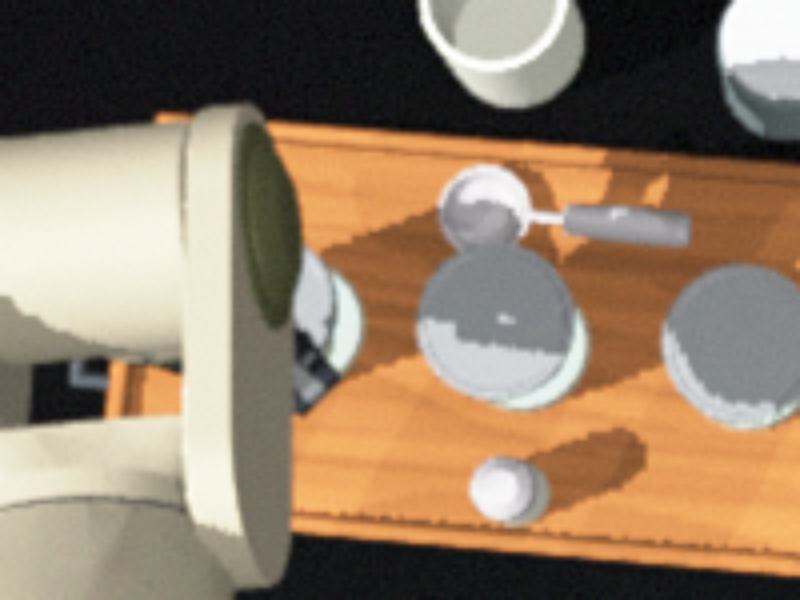

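```bash
python3 - <<'E'
from h import *
print("TCP start px",proj("side",(.2,.512,.2)))
d=np.load("side0.npy");V=cloud("side",d)
m=(V[...,0]<.3)&(V[...,0]>.1)&(V[...,1]>.4)&(V[...,1]<.65)&(V[...,2]>.1)&(d>0); 
q=np.argwhere(m); q=q[np.argsort(V[m][:,2])][:8]
for v,u in q: print(u,v,V[v,u].round(3))
p=cv2.imread("pics/side0.png"); cv2.imwrite("pics/s0f.png",cv2.resize(p[20:150,0:130],None,fx=4,fy=4))
E
```

```text
TCP start px [ 62.4798251  139.11357145]
39 170 [0.135 0.6   0.1  ]
27 176 [0.103 0.584 0.101]
28 176 [0.105 0.582 0.101]
28 175 [0.106 0.587 0.101]
28 174 [0.107 0.593 0.101]
38 168 [0.136 0.611 0.101]
29 174 [0.109 0.591 0.101]
26 176 [0.101 0.584 0.102]
```

View pics/s0f.png

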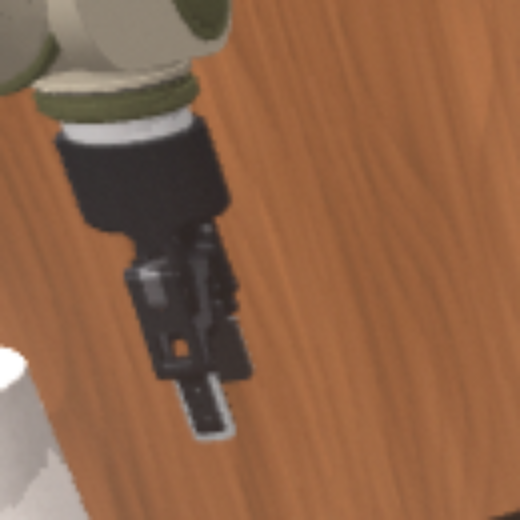

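The side view puts the visible fingertip at pixel (250,168), which is z ≈ 0.16. The reported TCP says 0.128, yet there is no contact force and the lid's tilt is unchanged. So the real tips are about 30 mm above the reported TCP, and I'll trust the camera and the force. I'll go down with care and re-measure.

Request:
servo_tool(
  motion=[
    [0, 0, 0.003, 0, 0],
    [0, 0, 0.004, 0, 0],
    [0, 0, 0.004, 0, 0],
    [0, 0, 0.004, 0, 0],
    [0, 0, 0, 0, 0],
  ],
)

```text
clock: 6.2
tool_pos: [0.5145, 0.1635, 0.1122]
tcp_rot: [-3.141, -0.001, 2.356]
ft_force: [0.8, -0.3, -0.1]
opening: 0.0001
```

```bash
python3 look.py a2 190 110 150 110
```

```text
[253. 178.] 405 [0.5262 0.1748 0.1276] [-0.0648 -0.0505  0.1276]
[279. 200.] 613 [0.5203 0.0599 0.1233] [0.0013 0.0012 0.1233]
[308. 226.] 771 [ 0.5075 -0.0636  0.1232] [-0.0008 -0.      0.1232]
[342. 258.] 983 [ 0.4956 -0.1886  0.1231] [-0.0005  0.0033  0.1231]
```

View pics/a2.png

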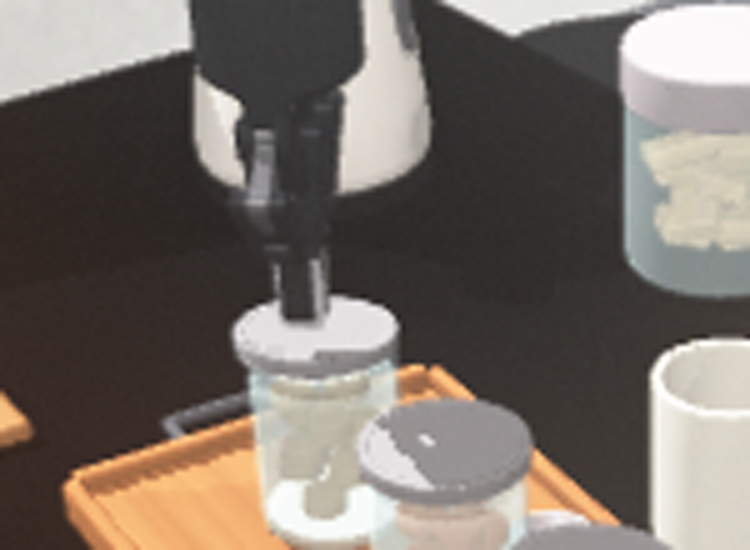

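The fingertip is now at pixel (250.6,173.6), z ≈ 0.145, over the near part of lid 1, as expected with the ~32 mm offset.

Request:
servo_tool(
  motion=[
    [0, 0, 0.003, 0, 0],
    [0, 0, 0.003, 0, 0],
    [0, 0, 0.003, 0, 0],
    [0, 0, 0.001, 0, 0],
    [0, 0, 0, 0, 0],
  ],
)

```text
clock: 6.75
tool_pos: [0.5149, 0.1635, 0.1027]
tcp_rot: [-3.141, -0.0, 2.356]
ft_force: [0.0, 0.7, 0.6]
opening: -0.0003
```

Request:
servo_tool(
  motion=[
    [0, 0, 0.001, 0, 0],
    [0, 0, 0, 0, 0],
    [0, 0, 0.001, 0, 0],
    [0, 0, 0, 0, 0],
    [0, 0, 0, 0, 0],
  ],
)

```text
clock: 7.25
tool_pos: [0.5149, 0.1635, 0.1009]
tcp_rot: [-3.142, 0.0, 2.356]
ft_force: [0.9, -0.6, -0.3]
opening: 0.0002
```

Request:
servo_tool(
  motion=[
    [0, 0, 0.001, 0, 0],
    [0, 0, 0, 0, 0],
    [0, 0, 0, 0, 0],
    [0, 0, 0, 0, 0],
    [0, 0, 0, 0, 0],
  ],
)

```text
clock: 7.75
tool_pos: [0.5149, 0.1636, 0.0999]
tcp_rot: [-3.142, 0.0, 2.356]
ft_force: [-1.2, 0.0, -0.7]
opening: 0.0
```

Request:
servo_tool(
  motion=[
    [0, 0, 0.001, 0, 0],
    [0, 0, 0, 0, 0],
    [0, 0, 0, 0, 0],
    [0, 0, 0, 0, 0],
    [0, 0, 0, 0, 0],
  ],
)

```text
clock: 8.25
tool_pos: [0.5149, 0.1636, 0.0989]
tcp_rot: [3.142, 0.0, 2.356]
ft_force: [-0.7, -0.3, 0.0]
opening: 0.0003
```

Request:
servo_tool(
  motion=[
    [0, 0, 0.001, 0, 0],
    [0, 0, 0, 0, 0],
    [0, 0, 0, 0, 0],
    [0, 0, 0, 0, 0],
    [0, 0, 0, 0, 0],
  ],
)

```text
clock: 8.75
tool_pos: [0.5149, 0.1635, 0.0979]
tcp_rot: [3.142, 0.0, 2.356]
ft_force: [1.4, -0.1, 0.7]
opening: -0.0001
```

```bash
python3 look.py a3 190 110 150 110
```

```text
[254. 178.] 369 [0.5266 0.1737 0.1272] [-0.0603 -0.0425  0.1272]
[279. 200.] 615 [0.5208 0.0602 0.1233] [0.0007 0.0031 0.1233]
[308. 226.] 771 [ 0.5075 -0.0637  0.1232] [0.0007 0.0016 0.1232]
[342. 258.] 981 [ 0.4954 -0.1885  0.1231] [ 6.000e-04 -1.000e-04  1.231e-01]
```

View pics/a3.png

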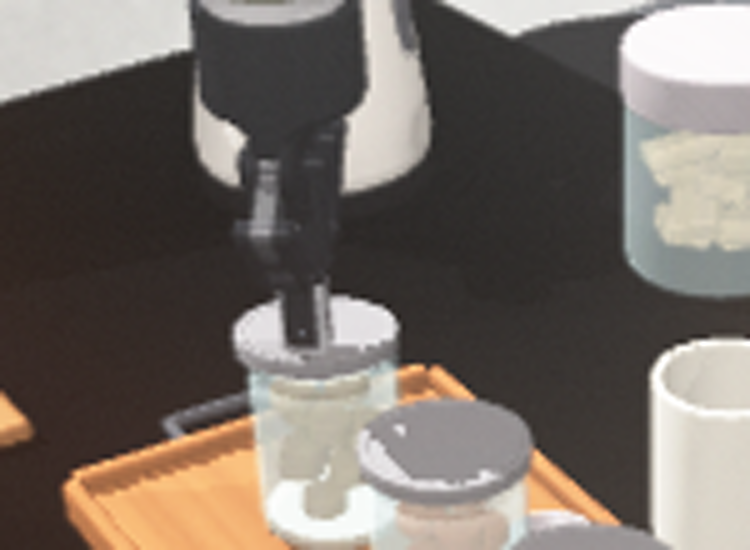

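The tip is now at pixel (251,179), on the lid's near edge, and the slope has dropped slightly (0.083 → 0.074). I'll press a little further.

Request:
servo_tool(
  motion=[
    [0, 0, 0.001, 0, 0],
    [0, 0, 0, 0, 0],
    [0, 0, 0, 0, 0],
    [0, 0, 0, 0, 0],
    [0, 0, 0, 0, 0],
  ],
)

```text
clock: 9.3
tool_pos: [0.5149, 0.1635, 0.097]
tcp_rot: [-3.142, 0.0, 2.356]
ft_force: [-1.3, -2.1, 4.8]
opening: 0.0001
```

Request:
servo_tool(
  motion=[
    [0, 0, 0.001, 0, 0],
    [0, 0, 0, 0, 0],
    [0, 0, 0, 0, 0],
    [0, 0, 0, 0, 0],
    [0, 0, 0, 0, 0],
  ],
)

```text
clock: 9.8
tool_pos: [0.5149, 0.1634, 0.0966]
tcp_rot: [3.142, 0.001, 2.356]
ft_force: [-3.5, -2.8, 10.7]
opening: -0.0
```

```bash
python3 look.py a4 190 110 150 110;  python3 go.py .5145 .164 .14
```

```text
[254. 178.] 391 [0.5274 0.1744 0.1278] [-0.0155 -0.0066  0.1278]
[279. 200.] 617 [0.521  0.0606 0.1233] [0.0006 0.0018 0.1233]
[308. 226.] 771 [ 0.508  -0.0637  0.1233] [0.0003 0.0025 0.1233]
[342. 258.] 981 [ 0.4954 -0.1883  0.1231] [-0.0026  0.0024  0.1231]
pos [0.5149 0.1634 0.0967] rot [3.1414e+00 7.0000e-04 2.3561e+00] F [-2.95 -3.49 10.24] t 9.85 tool shift mm [  0.7   0.1 -43.3]
```

Lid 1 rocks: its slope went from 0.083 to 0.017 under about 10 N at the raised edge. The tip-to-TCP offset is ~31.5 mm, so flat lids should make contact at TCP z ≈ 0.0917. Next is lid 2.

Request:
servo_tool(
  motion=[
    [0, 0, -0.005, 0, 0],
    [0, 0, -0.015, 0, 0],
    [0, 0, -0.01, 0, 0],
    [0, 0, 0, 0, 0],
    [0, 0, 0, 0, 0],
  ],
)

```text
clock: 10.35
tool_pos: [0.5148, 0.1636, 0.1256]
tcp_rot: [-3.142, -0.0, 2.356]
ft_force: [0.4, 0.2, 0.3]
opening: 0.0002
```

```bash
python3 look.py a5 190 110 150 110;  python3 go.py .507 .046 .125
```

```text
[253. 177.] 459 [0.5279 0.1784 0.1271] [-0.0575 -0.041   0.1271]
[279. 200.] 615 [0.5209 0.0603 0.1232] [0.002  0.0031 0.1232]
[308. 226.] 772 [ 0.5077 -0.0639  0.1233] [0.0003 0.0049 0.1233]
[343. 258.] 985 [ 0.495  -0.1891  0.1232] [-0.0014  0.0038  0.1232]
pos [0.5146 0.1636 0.1254] rot [-3.141e+00 -7.000e-04  2.356e+00] F [-0.11 -0.11  0.06] t 10.4 tool shift mm [-77.8 -88.5   0.4]
```

Request:
servo_tool(
  motion=[
    [-0.02, -0.022, 0, 0, 0],
    [-0.025, -0.028, 0, 0, 0],
    [-0.023, -0.026, 0, 0, 0],
    [-0.01, -0.0125, 0, 0, 0],
    [0, 0, 0.005, 0, 0],
  ],
)

```text
clock: 10.9
tool_pos: [0.5075, 0.0441, 0.1207]
tcp_rot: [-3.142, 0.0, 2.353]
ft_force: [-0.4, 0.8, -1.0]
opening: -0.0002
```

Request:
servo_tool(
  motion=[
    [0, 0, 0.01, 0, 0],
    [0, 0, 0.008, 0, 0],
    [0, 0, 0.006, 0, 0],
    [0, 0, 0.002, 0, 0],
    [0, 0, 0, 0, 0],
  ],
)

```text
clock: 11.4
tool_pos: [0.5074, 0.0462, 0.0946]
tcp_rot: [-3.141, -0.001, 2.357]
ft_force: [0.3, -0.2, 0.1]
opening: -0.0002
```

Request:
servo_tool(
  motion=[
    [0, 0, 0.001, 0, 0],
    [0, 0, 0, 0, 0],
    [0, 0, 0.001, 0, 0],
    [0, 0, 0, 0, 0],
    [0, 0, 0, 0, 0],
  ],
)

```text
clock: 11.9
tool_pos: [0.5075, 0.0458, 0.093]
tcp_rot: [3.142, 0.0, 2.356]
ft_force: [-0.5, 0.3, -0.3]
opening: 0.0002
```

Request:
servo_tool(
  motion=[
    [0, 0, 0.001, 0, 0],
    [0, 0, 0, 0, 0],
    [0, 0, 0, 0, 0],
    [0, 0, 0, 0, 0],
    [0, 0, 0, 0, 0],
  ],
)

```text
clock: 12.4
tool_pos: [0.5075, 0.0458, 0.092]
tcp_rot: [3.142, 0.0, 2.356]
ft_force: [0.1, -0.3, -0.2]
opening: -0.0
```

Request:
servo_tool(
  motion=[
    [0, 0, 0.0005, 0, 0],
    [0, 0, 0, 0, 0],
    [0, 0, 0, 0, 0],
    [0, 0, 0, 0, 0],
    [0, 0, 0, 0, 0],
  ],
)

```text
clock: 12.9
tool_pos: [0.5075, 0.0458, 0.0917]
tcp_rot: [3.141, 0.0, 2.356]
ft_force: [-1.3, 0.1, 4.9]
opening: -0.0
```

Request:
servo_tool(
  motion=[
    [0, 0, 0.0005, 0, 0],
    [0, 0, 0, 0, 0],
    [0, 0, 0, 0, 0],
    [0, 0, 0, 0, 0],
    [0, 0, 0, 0, 0],
  ],
)

```text
clock: 13.4
tool_pos: [0.5076, 0.0458, 0.0916]
tcp_rot: [3.141, 0.001, 2.356]
ft_force: [-3.9, 0.8, 10.4]
opening: -0.0002
```

```bash
python3 look.py a6 190 110 150 110;  python3 go.py .494 -.078 .12
```

```text
[251. 177.] 418 [0.5263 0.1823 0.1271] [-0.0663 -0.0439  0.1271]
[279. 201.] 487 [0.519  0.0547 0.1231] [0.0016 0.0126 0.1231]
[307. 226.] 773 [ 0.5072 -0.0634  0.1232] [0.0002 0.0033 0.1232]
[342. 258.] 983 [ 0.4956 -0.1886  0.1231] [ 0.0053 -0.0009  0.1231]
pos [0.5076 0.0458 0.0916] rot [3.1412e+00 7.0000e-04 2.3562e+00] F [-3.1   0.31  9.89] t 13.45 tool shift mm [-78.  -97.1 -28.4]
```

Lid 2 is firm: 10 N with about 0.1 mm of give and no tilt. Next is lid 3.

Request:
servo_tool(
  motion=[
    [0, 0, -0.008, 0, 0],
    [0, 0, -0.02, 0, 0],
    [-0.01, -0.013, 0, 0, 0],
    [-0.025, -0.031, 0, 0, 0],
    [-0.025, -0.031, 0, 0, 0],
  ],
)

```text
clock: 13.95
tool_pos: [0.4967, -0.0504, 0.1191]
tcp_rot: [3.141, 0.0, 2.358]
ft_force: [0.5, -0.2, -0.2]
opening: -0.0001
```

Request:
servo_tool(
  motion=[
    [-0.018, -0.022, 0, 0, 0],
    [0, 0, 0.01, 0, 0],
    [0, 0, 0.01, 0, 0],
    [0, 0, 0.005, 0, 0],
    [0, 0, 0.001, 0, 0],
  ],
)

```text
clock: 14.45
tool_pos: [0.4937, -0.0768, 0.092]
tcp_rot: [-3.141, -0.002, 2.357]
ft_force: [0.4, -0.6, -0.7]
opening: 0.0003
```

Request:
servo_tool(
  motion=[
    [0, 0, 0.001, 0, 0],
    [0, 0, 0, 0, 0],
    [0, 0, 0.0005, 0, 0],
    [0, 0, 0, 0, 0],
    [0, 0, 0, 0, 0],
  ],
)

```text
clock: 14.95
tool_pos: [0.4942, -0.0778, 0.0917]
tcp_rot: [3.141, 0.0, 2.356]
ft_force: [0.4, 1.7, 1.7]
opening: 0.0003
```

Request:
servo_tool(
  motion=[
    [0, 0, 0.0008, 0, 0],
    [0, 0, 0, 0, 0],
    [0, 0, 0, 0, 0],
    [0, 0, 0, 0, 0],
    [0, 0, 0, 0, 0],
  ],
)

```text
clock: 15.45
tool_pos: [0.4942, -0.0778, 0.0916]
tcp_rot: [3.141, 0.001, 2.356]
ft_force: [-2.9, 2.2, 10.6]
opening: -0.0
```

```bash
python3 look.py a7 190 110 150 110;  python3 go.py .482 -.203 .12
```

```text
[253. 177.] 464 [0.5287 0.18   0.1271] [-0.0623 -0.0471  0.1271]
[278. 200.] 605 [0.5202 0.0609 0.1233] [0.0007 0.0017 0.1233]
[308. 228.] 603 [ 0.5056 -0.069   0.1231] [0.0013 0.0043 0.1231]
[343. 258.] 983 [ 0.4953 -0.1886  0.1232] [0.0045 0.0038 0.1232]
pos [ 0.4942 -0.0778  0.0916] rot [3.1409e+00 1.0000e-03 2.3560e+00] F [-2.13  1.79  9.1 ] t 15.5 tool shift mm [-79.9 -97.1 -28.4]
```

Lid 3 is firm too. Next is lid 4.

Request:
servo_tool(
  motion=[
    [0, 0, -0.008, 0, 0],
    [0, 0, -0.02, 0, 0],
    [-0.01, -0.013, 0, 0, 0],
    [-0.026, -0.031, 0, 0, 0],
    [-0.026, -0.031, 0, 0, 0],
  ],
)

```text
clock: 16.0
tool_pos: [0.4847, -0.1757, 0.1192]
tcp_rot: [3.142, 0.001, 2.358]
ft_force: [0.4, -0.5, -0.6]
opening: 0.0001
```

Request:
servo_tool(
  motion=[
    [-0.018, -0.022, 0, 0, 0],
    [0, 0, 0.01, 0, 0],
    [0, 0, 0.01, 0, 0],
    [0, 0, 0.005, 0, 0],
    [0, 0, 0.001, 0, 0],
  ],
)

```text
clock: 16.5
tool_pos: [0.4817, -0.2018, 0.0918]
tcp_rot: [-3.141, -0.002, 2.357]
ft_force: [-0.3, 0.0, 0.2]
opening: -0.0
```

Request:
servo_tool(
  motion=[
    [0, 0, 0.001, 0, 0],
    [0, 0, 0, 0, 0],
    [0, 0, 0.0008, 0, 0],
    [0, 0, 0, 0, 0],
    [0, 0, 0, 0, 0],
  ],
)

```text
clock: 17.0
tool_pos: [0.4823, -0.2028, 0.0917]
tcp_rot: [3.141, 0.001, 2.356]
ft_force: [-0.6, 2.7, 6.4]
opening: 0.0006
```

Request:
servo_tool(
  motion=[
    [0, 0, 0.0004, 0, 0],
    [0, 0, 0, 0, 0],
    [0, 0, 0, 0, 0],
    [0, 0, 0, 0, 0],
    [0, 0, 0, 0, 0],
  ],
)

```text
clock: 17.5
tool_pos: [0.4823, -0.2028, 0.0916]
tcp_rot: [3.141, 0.001, 2.356]
ft_force: [-2.0, 2.5, 8.7]
opening: -0.0002
```

```bash
python3 look.py a8 190 110 150 110;  python3 go.py .482 -.203 .12
```

```text
[253. 177.] 470 [0.5285 0.18   0.127 ] [-0.0624 -0.0492  0.127 ]
[279. 200.] 615 [0.5205 0.0607 0.1233] [0.0005 0.0006 0.1233]
[308. 226.] 771 [ 0.5076 -0.0637  0.1232] [-0.0036  0.0036  0.1232]
[343. 260.] 746 [ 0.4928 -0.1928  0.1231] [0.003  0.0037 0.1231]
pos [ 0.4823 -0.2028  0.0916] rot [3.1410e+00 1.3000e-03 2.3563e+00] F [-1.44  2.67  9.2 ] t 17.55 tool shift mm [  0.   -0.3 -28.4]
```

Request:
servo_tool(
  motion=[
    [0, 0, -0.008, 0, 0],
    [0, 0, -0.015, 0, 0],
    [0, 0, -0.015, 0, 0],
    [0, 0, 0, 0, 0],
    [0, 0, 0, 0, 0],
  ],
)

```text
clock: 18.05
tool_pos: [0.482, -0.2031, 0.1284]
tcp_rot: [3.142, 0.0, 2.356]
ft_force: [-0.0, -0.2, 0.4]
opening: 0.0
```

```bash
python3 look.py a9 190 110 150 110; python3 - <<'E'
from h import *
p,d=manip.read_camera("top"); W=cloud("top",d)
m=((d>0)&(W[...,2]>.115)&(W[...,2]<.135)&(W[...,0]>.3)&(W[...,0]<.65)&(np.abs(W[...,1])<.4)).astype(np.uint8)
k,l,s,c=cv2.connectedComponentsWithStats(m)
for i in range(1,k):
    if s[i,4]<150: continue
    P=W[l==i]; A=np.c_[P[:,:2]-P[:,:2].mean(0),np.ones(len(P))]; co=np.linalg.lstsq(A,P[:,2],rcond=None)[0]
    cs,_=cv2.findContours((l==i).astype(np.uint8),0,1); e=cv2.fitEllipse(max(cs,key=len)); print(e[0],s[i,4],ray("top",*e[0],co[2]).round(4),co.round(4))
E
python3 go.py .4805 .13 .14
```

```text
[253. 177.] 467 [0.5285 0.1792 0.1271] [-0.0628 -0.0447  0.1271]
[279. 200.] 613 [0.5206 0.0603 0.1233] [-0.0006  0.004   0.1233]
[308. 226.] 778 [ 0.5078 -0.0635  0.1232] [0.0026 0.0051 0.1232]
[343. 259.] 911 [ 0.4936 -0.1909  0.1231] [ 0.0005 -0.0023  0.1231]
(194.16873168945312, 226.89146423339844) 1213 [0.5297 0.1792 0.127 ] [-0.059  -0.0538  0.127 ]
(253.76792907714844, 230.2200164794922) 1221 [0.5215 0.0589 0.1233] [0.0025 0.0027 0.1233]
(315.1202392578125, 235.65663146972656) 1221 [ 0.5086 -0.0651  0.1235] [-0.001  -0.007   0.1235]
(368.6078796386719, 249.35585021972656) 318 [ 0.4793 -0.1721  0.1233] [ 0.0025 -0.0078  0.1233]
pos [ 0.4817 -0.2028  0.1277] rot [-3.1413e+00 -1.3000e-03  2.3561e+00] F [-0.35 -0.96  0.14] t 18.15 tool shift mm [236.2 234.5 -12. ]
```

Lids 2–4 are firm and lid 1 is the loose one. It sits at (.529,.179), shifted and raised towards about (-0.77,-0.64). I'll turn the tool 5° so its y axis lies along the push line, move behind the raised edge, lower, and push.

```bash
python3 go.py .467 .127 .128; python3 - <<'E'
from h import *
print(ray("top",257,271,.082))
E
```

```text
pos [ 0.4817 -0.2028  0.1277] rot [-3.1413e+00 -1.3000e-03  2.3561e+00] F [-0.35 -0.96  0.14] t 18.15 tool shift mm [243.6 222.8  -0. ]
[0.44142431 0.0580223  0.082     ]
```

Request:
servo_tool(
  motion=[
    [0.014, 0.013, 0, 0, 0],
    [0.025, 0.023, 0, 0, 0],
    [0.03, 0.028, 0, 0, 0],
    [0.03, 0.028, 0, 0, 0],
    [0.03, 0.028, 0, 0, 0],
  ],
)

```text
clock: 18.65
tool_pos: [0.475, -0.0255, 0.1278]
tcp_rot: [-3.141, -0.001, 2.356]
ft_force: [0.0, -0.2, -0.3]
opening: -0.0001
```

Request:
servo_tool(
  motion=[
    [0.03, 0.028, 0, 0, 0],
    [0.03, 0.028, 0, 0, 0],
    [0.03, 0.025, 0, 0, 0],
    [0.018, 0.016, 0, 0, 0],
    [0.006, 0.006, 0, 5, 0],
  ],
)

```text
clock: 19.15
tool_pos: [0.467, 0.1286, 0.1277]
tcp_rot: [-3.141, -0.001, 2.27]
ft_force: [-0.6, 0.0, -0.2]
opening: -0.0001
```

```bash
python3 go.py .467 .127 .086; python3 look.py b1 190 110 150 110
```

```text
pos [0.467  0.1286 0.1277] rot [-3.1407e+00 -1.2000e-03  2.2703e+00] F [-0.59  0.01 -0.22] t 19.15 tool shift mm [-1.3 -1.  41.7]
[256. 177.] 381 [0.5337 0.1751 0.1268] [-0.0502 -0.0452  0.1268]
[279. 200.] 621 [0.5209 0.0602 0.1233] [0.0029 0.003  0.1233]
[308. 226.] 778 [ 0.5078 -0.0637  0.1231] [-0.0019  0.0041  0.1231]
[342. 258.] 986 [ 0.4953 -0.1887  0.1231] [1.000e-04 5.000e-03 1.231e-01]
```

View pics/b1.png

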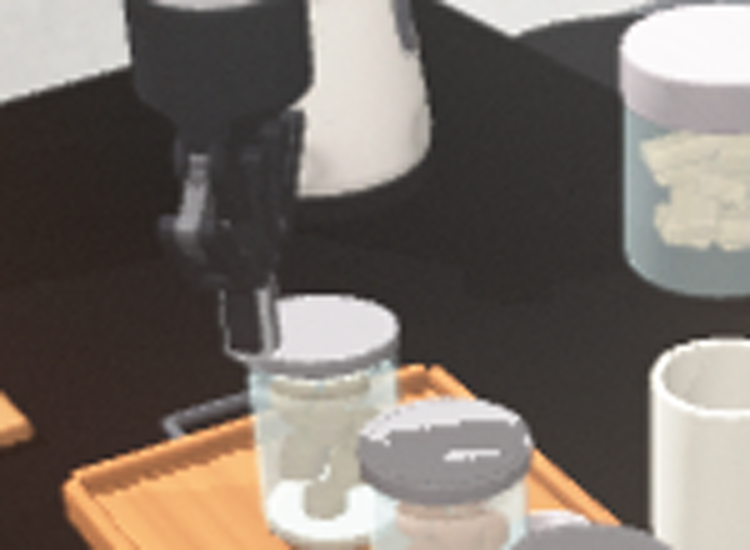

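The fingertip at crop (248,350) is in front of lid 1's raised near side, with air between. Lowering.

Request:
servo_tool(
  motion=[
    [-0.001, -0.001, 0.008, 0, 0],
    [0, 0, 0.014, 0, 0],
    [0, 0, 0.014, 0, 0],
    [0, 0, 0.006, 0, 0],
    [0, 0, 0, 0, 0],
  ],
)

```text
clock: 19.7
tool_pos: [0.4673, 0.1243, 0.0854]
tcp_rot: [-3.14, -0.001, 2.269]
ft_force: [-0.2, -0.5, 0.4]
opening: 0.0002
```

Request:
servo_tool(
  motion=[
    [0, 0.005, 0, 0, 0],
    [0, 0.005, 0, 0, 0],
    [0, 0.004, 0, 0, 0],
    [0, 0, 0, 0, 0],
    [0, 0, 0, 0, 0],
  ],
)

```text
clock: 20.2
tool_pos: [0.4785, 0.1341, 0.0865]
tcp_rot: [3.142, 0.0, 2.269]
ft_force: [-0.4, 0.1, -0.5]
opening: -0.0001
```

```bash
python3 go.py .5285 .1785 .086; python3 look.py b2 190 110 150 110
```

```text
pos [0.4785 0.1341 0.0865] rot [3.1415e+00 1.0000e-04 2.2691e+00] F [-0.4   0.11 -0.54] t 20.2 tool shift mm [ 1.9 66.8  0.5]
[257. 180.] 338 [0.5317 0.1653 0.127 ] [-0.0445 -0.0315  0.127 ]
[279. 200.] 616 [0.5202 0.06   0.1233] [ 0.0019 -0.0004  0.1233]
[308. 226.] 772 [ 0.5076 -0.0638  0.1231] [-0.0051  0.0019  0.1231]
[342. 258.] 983 [ 0.4953 -0.1888  0.1232] [-0.001   0.0013  0.1232]
```

View pics/b2.png

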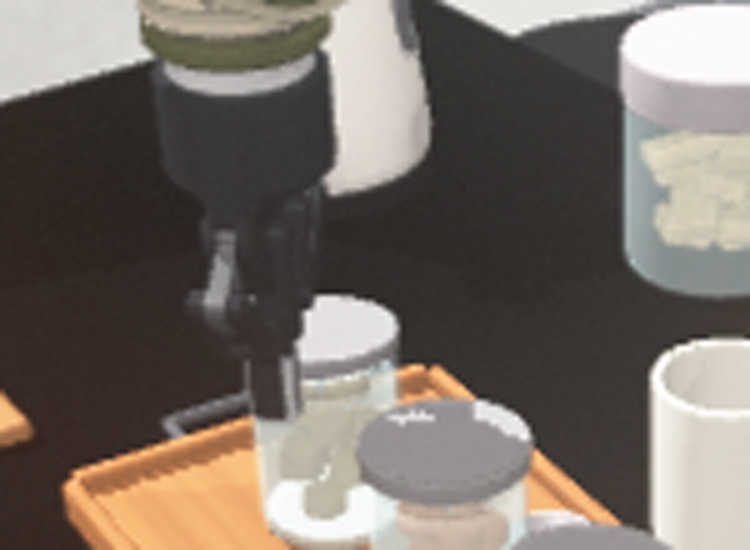

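The finger is lined up before the lid's raised edge. The lateral error is 2 mm, which I'll correct while advancing.

Request:
servo_tool(
  motion=[
    [0.002, 0.003, 0, 0, 0],
    [0, 0.003, 0, 0, 0],
    [0, 0.003, 0, 0, 0],
    [0, 0, 0, 0, 0],
    [0, 0, 0, 0, 0],
  ],
)

```text
clock: 20.75
tool_pos: [0.4841, 0.1414, 0.0864]
tcp_rot: [-3.141, -0.0, 2.269]
ft_force: [0.7, -0.4, 0.1]
opening: -0.0
```

Request:
servo_tool(
  motion=[
    [0, 0.001, 0, 0, 0],
    [0, 0.001, 0, 0, 0],
    [0, 0.001, 0, 0, 0],
    [0, 0, 0, 0, 0],
    [0, 0, 0, 0, 0],
  ],
)

```text
clock: 21.25
tool_pos: [0.4864, 0.1433, 0.0864]
tcp_rot: [-3.142, -0.0, 2.269]
ft_force: [1.0, -0.6, 0.2]
opening: -0.0001
```

Request:
servo_tool(
  motion=[
    [0, 0.001, 0, 0, 0],
    [0, 0, 0, 0, 0],
    [0, 0.001, 0, 0, 0],
    [0, 0, 0, 0, 0],
    [0, 0, 0, 0, 0],
  ],
)

```text
clock: 21.75
tool_pos: [0.4879, 0.1446, 0.0864]
tcp_rot: [-3.142, -0.0, 2.269]
ft_force: [-0.2, -0.3, 0.6]
opening: 0.0001
```

Request:
servo_tool(
  motion=[
    [0, 0.001, 0, 0, 0],
    [0, 0, 0, 0, 0],
    [0, 0.001, 0, 0, 0],
    [0, 0, 0, 0, 0],
    [0, 0, 0, 0, 0],
  ],
)

```text
clock: 22.25
tool_pos: [0.4895, 0.1459, 0.0864]
tcp_rot: [3.142, 0.0, 2.269]
ft_force: [-0.1, -1.4, 0.4]
opening: 0.0004
```

```bash
python3 go.py .5285 .1785 .086; python3 look.py b3 190 110 150 110
```

```text
pos [0.4895 0.1459 0.0864] rot [3.1416 0.     2.2688] F [-0.07 -1.45  0.39] t 22.25 tool shift mm [-0.1 50.9  0.4]
[257. 179.] 323 [0.5334 0.1669 0.127 ] [-0.0523 -0.0467  0.127 ]
[279. 200.] 613 [0.521  0.0603 0.1232] [-0.0032  0.0024  0.1232]
[308. 226.] 775 [ 0.5075 -0.0637  0.1232] [-0.0018 -0.0016  0.1232]
[342. 258.] 979 [ 0.4952 -0.1889  0.1231] [-0.      0.0011  0.1231]
```

Request:
servo_tool(
  motion=[
    [0, 0.001, 0, 0, 0],
    [0, 0, 0, 0, 0],
    [0, 0.001, 0, 0, 0],
    [0, 0, 0, 0, 0],
    [0, 0, 0, 0, 0],
  ],
)

```text
clock: 22.8
tool_pos: [0.491, 0.1471, 0.0864]
tcp_rot: [3.142, 0.0, 2.269]
ft_force: [0.5, 0.8, 0.6]
opening: 0.0001
```

Request:
servo_tool(
  motion=[
    [0, 0.001, 0, 0, 0],
    [0, 0, 0, 0, 0],
    [0, 0.001, 0, 0, 0],
    [0, 0, 0, 0, 0],
    [0, 0, 0, 0, 0],
  ],
)

```text
clock: 23.3
tool_pos: [0.4926, 0.1484, 0.0864]
tcp_rot: [3.141, 0.0, 2.269]
ft_force: [-0.3, 0.1, 0.3]
opening: -0.0001
```

```bash
python3 go.py .5285 .1785 .086; python3 look.py b4 190 110 150 110
```

```text
pos [0.4926 0.1484 0.0864] rot [3.1415e+00 1.0000e-04 2.2688e+00] F [-0.31  0.12  0.28] t 23.3 tool shift mm [-0.  46.8  0.4]
[257. 179.] 313 [0.5367 0.1683 0.1268] [-0.0441 -0.0396  0.1268]
[279. 200.] 615 [0.5208 0.0603 0.1232] [-0.0031  0.0112  0.1232]
[308. 226.] 775 [ 0.5074 -0.0635  0.1232] [0.0056 0.0016 0.1232]
[343. 258.] 981 [ 0.4955 -0.1888  0.1232] [0.0025 0.0046 0.1232]
```

View pics/b4.png

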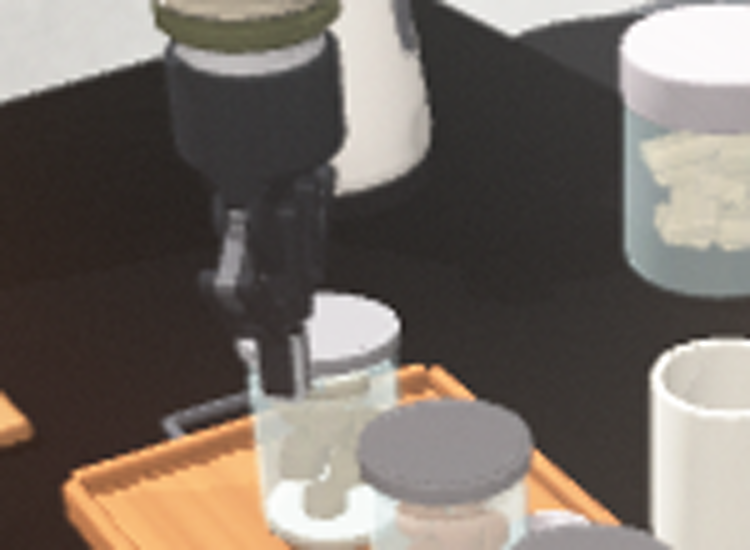

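Request:
servo_tool(
  motion=[
    [0, 0.001, 0, 0, 0],
    [0, 0, 0, 0, 0],
    [0, 0.001, 0, 0, 0],
    [0, 0, 0, 0, 0],
    [0, 0, 0, 0, 0],
  ],
)

```text
clock: 23.85
tool_pos: [0.4941, 0.1497, 0.0865]
tcp_rot: [3.141, 0.0, 2.269]
ft_force: [0.0, -0.4, -0.6]
opening: 0.0001
```

```bash
python3 go.py .5285 .1785 .086; python3 look.py b5 190 110 150 110
```

```text
pos [0.4941 0.1497 0.0865] rot [3.1414e+00 1.0000e-04 2.2689e+00] F [ 0.02 -0.39 -0.59] t 23.85 tool shift mm [-0.  44.8  0.5]
[257. 179.] 357 [0.5388 0.1742 0.1232] [-0.01    0.0103  0.1232]
[279. 200.] 615 [0.5208 0.0611 0.1233] [ 0.0017 -0.0025  0.1233]
[308. 226.] 771 [ 0.5077 -0.0636  0.1232] [-0.0023  0.0016  0.1232]
[342. 258.] 985 [ 0.4956 -0.1888  0.1232] [1.800e-03 1.000e-04 1.232e-01]
```

Request:
servo_tool(
  motion=[
    [0, 0.001, 0, 0, 0],
    [0, 0, 0, 0, 0],
    [0, 0, 0, 0, 0],
    [0, 0, 0, 0, 0],
    [0, 0, 0, 0, 0],
  ],
)

```text
clock: 24.4
tool_pos: [0.4948, 0.1503, 0.0864]
tcp_rot: [-3.142, 0.0, 2.269]
ft_force: [0.8, 0.0, -0.5]
opening: -0.0002
```

```bash
python3 go.py .5285 .1785 .086; python3 look.py b6 190 110 150 110
```

```text
pos [0.4948 0.1503 0.0864] rot [-3.1416  0.      2.2688] F [ 0.78  0.02 -0.5 ] t 24.4 tool shift mm [-0.1 43.9  0.4]
[256. 179.] 364 [0.5383 0.1744 0.1234] [-0.0059  0.001   0.1234]
[279. 200.] 614 [0.5205 0.0607 0.1232] [-0.001   0.0016  0.1232]
[308. 226.] 774 [ 0.5075 -0.0635  0.1231] [0.0026 0.0029 0.1231]
[342. 258.] 979 [ 0.4955 -0.1887  0.1232] [-0.0007  0.0032  0.1232]
```

View pics/b6.png

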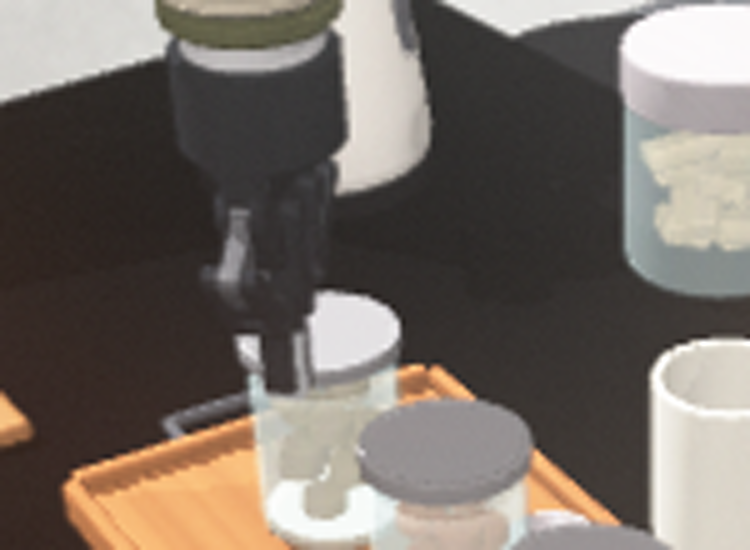

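Lid 1 has dropped in: it is flat at z 0.1234. Backing off along the push line, then up, to check.

Request:
servo_tool(
  motion=[
    [0, -0.004, 0, 0, 0],
    [0, -0.01, 0, 0, 0],
    [0, -0.015, 0, 0, 0],
    [0, -0.005, -0.01, 0, 0],
    [0, 0, -0.02, 0, 0],
  ],
)

```text
clock: 24.95
tool_pos: [0.4674, 0.1279, 0.1165]
tcp_rot: [-3.139, -0.002, 2.268]
ft_force: [0.4, -0.2, 1.2]
opening: 0.0001
```

Request:
servo_tool(
  motion=[
    [0, -0.02, -0.03, 0, 0],
    [0, -0.03, -0.03, 0, 0],
    [0, -0.03, -0.03, 0, 0],
    [0, -0.02, 0, 0, 0],
    [0, 0, 0, 0, 0],
  ],
)

```text
clock: 25.45
tool_pos: [0.391, 0.0634, 0.2079]
tcp_rot: [3.14, 0.002, 2.267]
ft_force: [0.2, 0.9, -0.1]
opening: 0.0002
```

```bash
python3 look.py b7 210 150 150 110; python3 - <<'E'
from h import *
p,d=manip.read_camera("top"); W=cloud("top",d); cv2.imwrite("pics/t9.png",p)
m=((d>0)&(W[...,2]>.115)&(W[...,2]<.135)&(W[...,0]>.3)&(W[...,0]<.65)&(np.abs(W[...,1])<.4)).astype(np.uint8)
k,l,s,c=cv2.connectedComponentsWithStats(m)
for i in range(1,k):
    if s[i,4]<150: continue
    P=W[l==i]; A=np.c_[P[:,:2]-P[:,:2].mean(0),np.ones(len(P))]; co=np.linalg.lstsq(A,P[:,2],rcond=None)[0]
    cs,_=cv2.findContours((l==i).astype(np.uint8),0,1); e=cv2.fitEllipse(max(cs,key=len)); print(e[0],s[i,4],ray("top",*e[0],co[2]).round(4),co.round(4))
print(manip.sense()['ft_force'],manip.sense()['clock'])
E
```

```text
[254. 177.] 497 [0.5317 0.1828 0.1233] [ 0.0002 -0.0028  0.1233]
[279. 200.] 615 [0.5205 0.0607 0.1233] [1.000e-04 5.300e-03 1.233e-01]
[308. 226.] 774 [ 0.5076 -0.0639  0.1232] [0.0005 0.0054 0.1232]
[342. 258.] 981 [ 0.4953 -0.1885  0.1231] [0.0029 0.0036 0.1231]
(193.42185974121094, 225.80799865722656) 1225 [0.5324 0.1816 0.1235] [0.0021 0.0011 0.1235]
(253.79119873046875, 230.18893432617188) 1218 [0.5216 0.0589 0.1234] [-0.0013 -0.0003  0.1234]
(315.135009765625, 235.64935302734375) 1226 [ 0.5086 -0.0651  0.1234] [ 0.0003 -0.0015  0.1234]
(377.30145263671875, 240.60992431640625) 1236 [ 0.4967 -0.1899  0.1233] [0.0052 0.006  0.1233]
[ 0.62503523 -0.14853279  0.26773211] 25.55
```

View pics/b7.png

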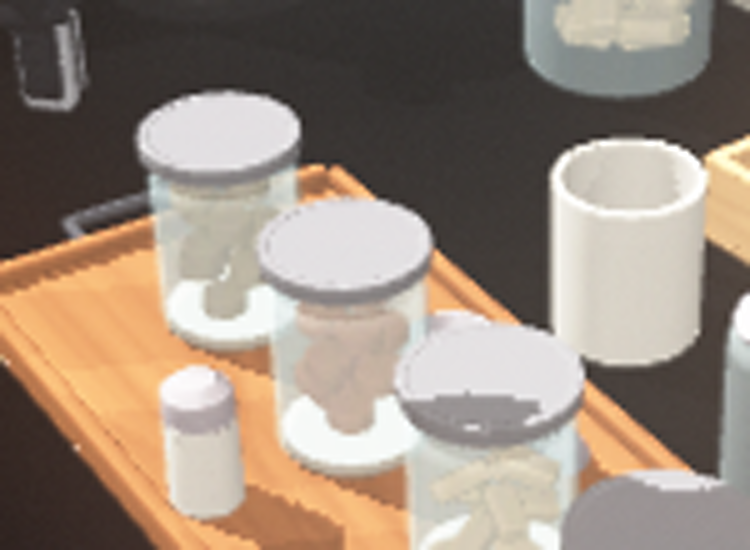

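View pics/t9.png

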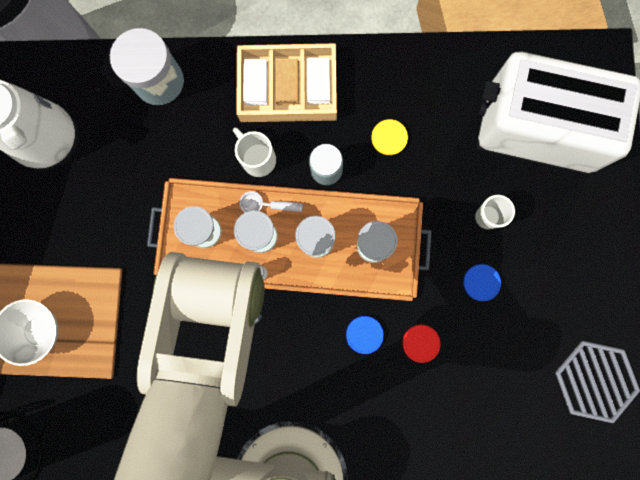

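All four lids are flat at z 0.1233–0.1235 in both views, with slopes under 0.01. The shaker, spoon, mug, tin and jug stand where they were, and the tool is clear.

```bash
python3 -c "
from workcell import manip
print(manip.sign_off())"
```

```text
the job is handed in; nothing more can be done
None
```

The loose lid was on jar 1, the robot's leftmost. It has been nudged home, and all four lids now lie flat. The job was handed in at about 25.6 s of the 64 s allowed.

- **Pressing:** I pressed lids 1, 2, 3 and 4 in that order with shut fingertips, at about 9–11 N each. Lid 1 rocked, its tilt falling from about 0.08 to 0.02 rad and springing back on release. Lids 2–4 were firm.
- **Nudge:** I pushed lid 1 by its raised edge towards the jar's axis, with forces within sensor noise (about 1 N), until it dropped in.
- **Final check:** With the tool clear, both cameras showed all four lid tops at 0.1231–0.1235 m (0.123 m expected) and slopes under 0.01. Lid 1 was within about 2 mm of its jar's axis. The shaker, spoon, mug, tin, jug and look-alikes appear where they were. I compared them by eye rather than measuring them.
- **Disagreements:** The real fingertips sat about 31 mm above the reported TCP height. I noticed when an expected contact did not come, and then worked from the camera and force readings. The two cameras' horizontal positions differed by 2–3 mm at first.
- **Not done:** I did not press lid 1 again after it dropped in.

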